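Set the door switch of a bench test kiln by feel

TASK

The door switch of the little test kiln no longer trips. With the door shut as it is and the clamp lever still up, push the switch carriage along its slide on the kiln's roof towards the door until you feel its roller lever click over against the striker, and no further: never run the lever to the end of its travel. Then press the clamp lever fully down, so that the carriage stays set with the switch still clicked, let go, and leave the other things on and round the kiln as they are.

Things in the scene. Friction and masses are not known exactly. Their poses are not given: they have to be found in the camera images.
- kiln: Bench test kiln, grey steel box 240 deep x 260 wide, fixed, door shut. Origin: under its middle, on the table; x to the kiln's back, y to its left seen from the front, z up; flat roof 170 mm up. On the roof at y = +30 mm a steel slide (58 wide, lips 10 high) runs along x from -70 to +98 mm. The striker, a 26 wide upright steel strip 57 high, stands at x = -83 mm give or take 8: find it by feel.
- carriage (a joint): How far the switch carriage has slid towards the door (along the kiln's -x), 0 to 0.075 m; 0 to 0.025 at the start. It drags with 8 to 9 N and stays where it is left. Its steel plate is 62 long x 46 wide, its top 9 mm above the roof; a black switch 26 x 20 in plan, 55 mm above the roof at its top, stands on its front part.
- flange (a point): Centre of the back face of the carriage's upright flange, the place to push it towards the door: face 46 wide, from the plate to 36 mm above the roof, 4 mm thick, square to the slide, at the carriage's end away from the door. This point lies 22 mm above the roof. Behind it the slide is open.
- roller_lever (a joint): Roller lever on the switch's front, rad: 0 free, grows as the striker pushes the roller in (1 mm of carriage is 0.03). Pushing then takes about 4 N more than the drag, from 0.11 about 7 N more; as the switch clicks over, between 0.17 and 0.26, that drops by 3 N or more. It counts as clicked from 0.20. Past 0.29 it rises again; 0.42 is the end of travel, 0.38 already too far.
- roller (a point): Centre of the white roller, 13 mm across, at the lever's upper end; free, its front stands 50 mm ahead (towards the door) of the middle of the carriage and 81 mm ahead of the flange point. It meets the striker about 50 mm above the roof.
- clamp (a joint): Clamp lever of the carriage, rad: 0 sticking up at 46 degrees, 0.8 pressed fully down (level), where it meets its stop. 0 to 0.12 at the start. It turns about a pin along the slide, takes 2 to 4 N at its grip and stays where it is left.
- clamp_pad (a point): Point on the axis of the clamp lever's black round grip (12 mm thick), 52 mm from its pin and 16 mm from the grip's end, the place to press straight down. The pin lies 26 mm above the roof, 17 mm ahead of the flange point (towards the door); the lever points to the kiln's -y and sinks to that height when it is down.
- screwdriver_grip (a point): Wooden-handled screwdriver lying along x on the right of the kiln's roof, to be left there; point in the middle of its handle.
- marker: Marker pen 135 mm long, 17 thick, lying loose along the slide on the left of the kiln's roof, to be left there; origin under its middle.
- cup_glazed: Glazed tumbler 65 mm across, 71 high, standing loose on the table to the left of the kiln, to be left there; origin under its middle.
- glaze_jar_4: White-lidded jar 54 mm across, 62 high, standing loose on the table to the right of the kiln, to be left there; origin under its middle.

How it is judged:
By the outcome, as a careful person would: the job done as asked, in the order asked, and still so for the second after the job is handed in, with the robot touching nothing.
It also fails if it takes over 66 s, if anything falls off the work surface, if the arm or the gripper's body presses on something with over 40 N, if the wrist force passes 120 N, or if a joint passes its speed limit or range.

ROBOT

A 6-joint arm with a two-finger parallel gripper is mounted at the origin on a cart in front of the work surface, level with it; the furniture and walls round the work are solid. World frame = base frame: x ahead of the robot, y to its left, z up, the work surface at z = 0. Lengths are in mm, angles in degrees, forces in N, time in s.
With the tool pointing down it reaches from about 350 to 850 mm from the base axis. Payload 8.1 kg.
Tool frame: the origin (TCP) lies midway between the tips of the shut fingers; the grasp point (between the pads) lies 19 mm behind it (r.tcp_to_grasp is the distance from the TCP to the grasp point, in mm); z points along the fingers, y is the direction in which the jaws open and shut (so a half turn about z gives the same grasp; the last joint's range is limited). The gripper opens to 85 mm and grips with 20 to 120 N. Pads are 22 mm wide; open, the fingers measure 114 mm over their backs; the gripper's body (76 mm by 85 mm) begins 54 mm behind the grasp point. The pads swing forward as they close: fully open they stand 13 mm farther back than shut.
Start: joints at [-77.315, 7.471, 85.268, -0, 87.261, -4.893], TCP at [181.226, -571.981, 231.292] pointing down, gripper open.
Joint ranges: [-169.43, 169.43], [-51.17, 129.36], [1.28, 143.12], [-76.62, 256.62], [0, 156.53], [-152.29, 152.29]. Speed limits (degrees/s): [136.94, 136.94, 159.86, 180, 180, 180].

INTERFACE

Orientations are given as [roll, pitch, yaw] about the fixed x, y, z axes, in that order (R = Rz(yaw) Ry(pitch) Rx(roll)).
In Python, from bench import r gives the robot as it stands.
- The arm moves only by the tool jog_arm, never from a script. Its argument "targets" is a list of rows, each a list of 7 numbers: the shift along the tool's x, y, z in m, then the turn, a rotation vector about the tool's x, y, z in rad, then the closure, from 0 (fully open) to 1 (shut). In form: [[dx, dy, dz, wx, wy, wz, claw], ...]. A call has 1 to 5 rows; each row is the pose to reach, as a shift and turn from the pose commanded when the call began, along the tool's axes at that moment; what a row does not reach only later rows make up. A row lasts 1/12 s, in which the tool goes at most 41.7 mm and 7.16 degrees, less where a joint would pass 70% of its speed; a pose out of reach is approached as far as the arm can. A call with a gripper value outside its range is refused whole. The fingers move at their own pace and stop on an object; "newtons" is the grip in N (left out, the last holds). Time passes only in rows, so rows that repeat a pose let the fingers close. It gives the time, the measured TCP pose, the force and the opening at its end, in the units of the state.
- r.sense(): the state, without advancing time (a new reading comes with each control period).
- r.snapshot(name): name is "scene" or "top" or "wrist"; returns a dict with "pixels" (400x640x3 uint8, red, green, blue), "fx", "fy", "cx", "cy" (pixels), "dist" ([k1, k2, p1, p2, k3] as OpenCV has them; the pictures are not rectified), "origin" and "attitude" of the camera in the world. Camera axes: x right, y down, z forward; pixel columns grow to the right and rows downward; lengths in mm; the calibration is good to about 2 mm. A picture is of the moment at which its call begins. There is no depth.
- r.hand_in(): hands the job in, once; it reports no verdict.
The state is a dict: "time": time; "joint_pos": joint angles; "qd": joint speeds; "joint_efforts": joint torques, N m; "tool_pos": TCP position; "tcp_rot": TCP orientation; "ft_force": force on the tool from outside, world axes, zero at the start; "wrist_torque": the same for the moment, N m; "finger_gap": finger opening in mm.
Only numpy, scipy, OpenCV 4.12 (cv2) and the standard library are available. Lean on these libraries where they do the work, as an engineer would, in place of code of your own. Each camera call takes 0.05 s, during which the arm holds its last target.

## Working session

There is one attempt and no reset: what is moved stays moved. The work goes in short steps, Python scripts to look and compute and a tool call to move; the robot and the scene stay as the last step left them, time stands still between calls to the robot, and variables do not carry over. Pictures are saved under pics/ and viewed, and the job is handed in when it is done.

Besides the shell and the picture viewer there is one more tool, called after "Emit:" by a JSON object that holds its "fn" and its "kwargs". jog_arm: Moves the arm, as the interface text tells. Its arguments: {"type":"object","properties":{"targets":{"type":"array","items":{"type":"array","items":{"type":"number"}}},"newtons":{"type":"number"}},"required":["targets"]}

```bash
ls; mkdir -p pics; python3 - <<'E'
from bench import r
import cv2
for n in ("scene","top"):
    s=r.snapshot(n); cv2.imwrite(f"pics/{n}0.png",s["pixels"][:,:,::-1]); print(n,{k:v for k,v in s.items() if k!="pixels"})
print(r.sense())
E
```

```text
pics
scene {'fx': 497.6439555132357, 'fy': 497.6439555132357, 'cx': 307.9910595853704, 'cy': 198.34030971954948, 'dist': array([-0.13737028,  0.        ,  0.        ,  0.        ,  0.        ]), 'origin': array([-341.18189186,  751.407532  ,  926.64251848]), 'attitude': array([-123.23950837,   -0.39023584, -127.76337737])}
top {'fx': 392.5665556035106, 'fy': 392.5665556035106, 'cx': 323.5855966058254, 'cy': 196.36789411653052, 'dist': array([0.00189153, 0.        , 0.        , 0.        , 0.        ]), 'origin': array([ 511.88285422,   28.67664879, 1085.15660315]), 'attitude': array([-174.96800913,   -2.274977  ,  -89.79521453])}
{'time': 0.1, 'joint_pos': array([-7.73158010e+01,  7.51208045e+00,  8.53236272e+01,  1.82079127e-03,
        8.72612836e+01, -4.89344718e+00]), 'qd': array([-0.01093936, -0.09450103, -0.14398898,  0.0665255 , -0.07393734,
        0.03430864]), 'joint_efforts': array([ 1.30421246e-03, -5.70949781e+01, -5.01943481e+01, -7.01509089e-05,
        8.09843157e-03,  6.85764985e-05]), 'tool_pos': array([ 181.11777795, -571.48950172,  230.33015128]), 'tcp_rot': array([-1.79903517e+02, -1.00855676e-02,  1.75775491e+01]), 'ft_force': array([-0.02101889,  0.46427285,  0.64714007]), 'wrist_torque': array([ 0.01936998, -0.03245031, -0.01267648]), 'finger_gap': 85.1714871642733}
```

View pics/scene0.png

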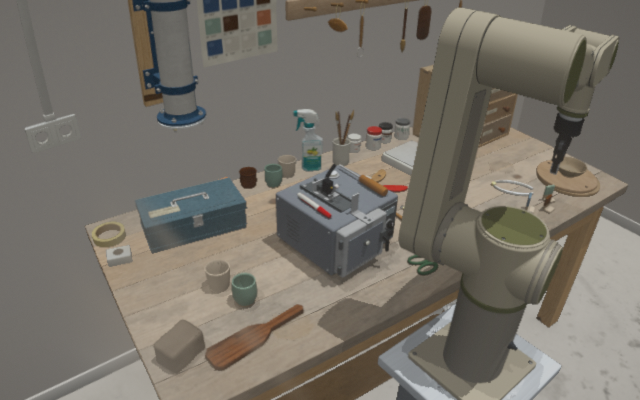

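View pics/top0.png

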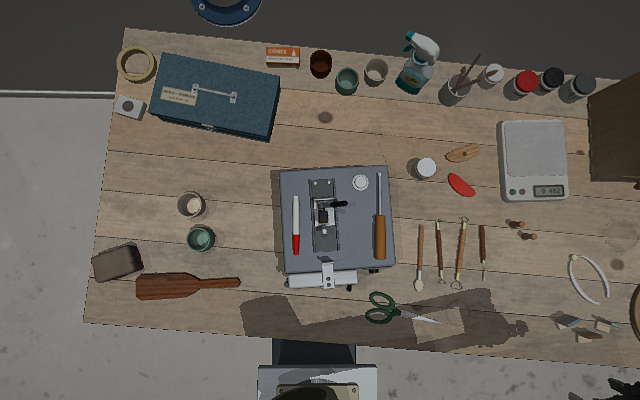

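```bash
python3 - <<'E'
import cv2
a=cv2.imread("pics/top0.png")[95:285,210:450]; cv2.imwrite("pics/top0z.png",cv2.resize(a,None,fx=3.2,fy=3.1,interpolation=cv2.INTER_CUBIC))
a=cv2.imread("pics/scene0.png")[100:300,230:450]; cv2.imwrite("pics/scene0z.png",cv2.resize(a,None,fx=3,fy=3,interpolation=cv2.INTER_CUBIC))
E
```

```text
(no output)
```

View pics/top0z.png

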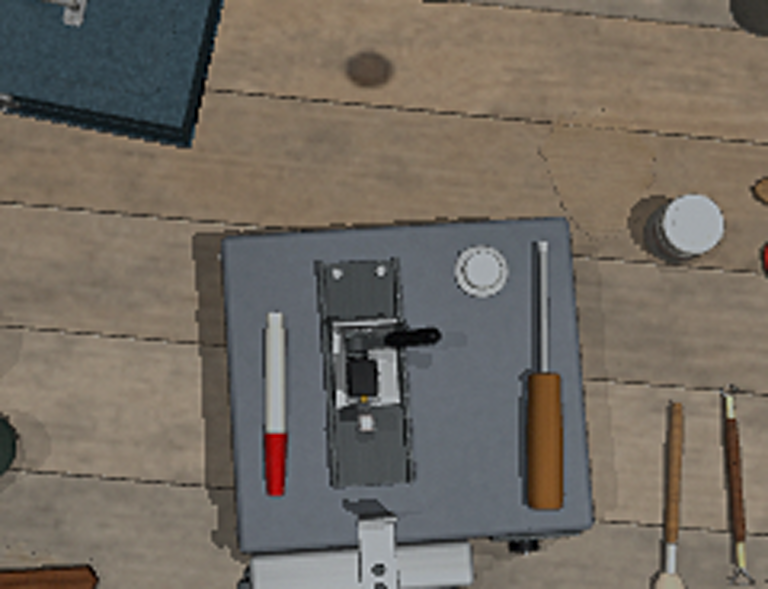

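View pics/scene0z.png

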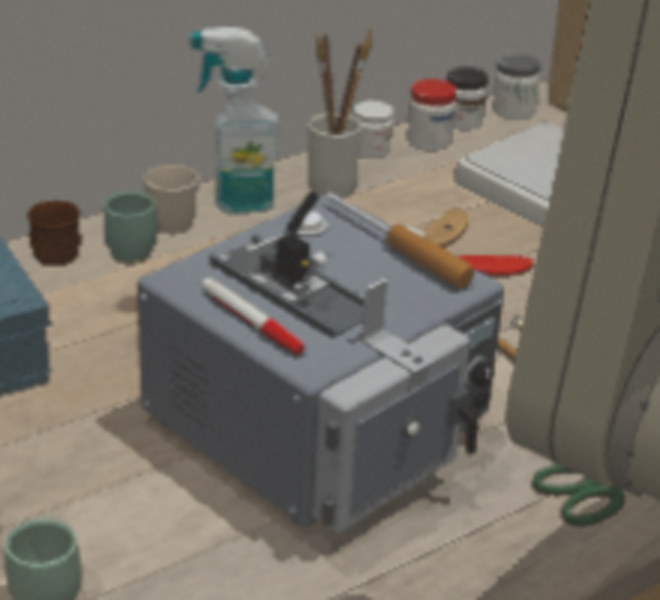

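The top view shows the kiln roof, with corners at about (280,172), (387,166), (395,265) and (285,273) px. The slide runs down the middle, with the carriage at about (325,212), and the clamp grip sticks right to (347,203). I'll cast these onto planes.

```bash
cat > h.py <<'E'
import numpy as np, cv2
from scipy.spatial.transform import Rotation as R
def K(s): return np.array([[s["fx"],0,s["cx"]],[0,s["fy"],s["cy"]],[0,0,1]])
def ray(s,p):
    u=cv2.undistortPoints(np.array([[p]],float),K(s),s["dist"])[0,0]
    return R.from_euler('xyz',s["attitude"],degrees=True).as_matrix()@np.array([u[0],u[1],1])
def onz(s,p,z):
    d=ray(s,p); return s["origin"]+d*(z-s["origin"][2])/d[2]
def proj(s,P):
    M=R.from_euler('xyz',s["attitude"],degrees=True).as_matrix().T
    rv=cv2.Rodrigues(M)[0]; t=-M@s["origin"]
    return cv2.projectPoints(np.array(P,float).reshape(-1,3),rv,t,K(s),s["dist"])[0][:,0]
E
cat > cal.py <<'E'
from bench import r
from h import *
s=r.snapshot("top")
z=lambda x,y:((x+.5)/3.2+210-.5,(y+.5)/3.1+95-.5)
c=[onz(s,z(*p),170) for p in [(224,240),(568,219),(593,527),(240,552)]]
for p in c: print(p.round(1))
BL,BR,FR,FL=c
print([np.linalg.norm(c[i]-c[(i+1)%4]).round(1) for i in range(4)])
x=(BL-FL)+(BR-FR); y=(BL-BR)+(FL-FR)
print("yaw",np.degrees(np.arctan2(x[1],x[0])),np.degrees(np.arctan2(-y[0],y[1])))
yaw=(np.arctan2(x[1],x[0])+np.arctan2(-y[0],y[1]))/2
C=sum(c)/4; print(C,np.degrees(yaw))
Rz=R.from_euler('z',yaw).as_matrix()
def k(p): return (Rz.T@(p-C)+[0,0,170]).round(1)
for n,p,h in [("slide BL",(318,262),10),("slide BR",(397,259),10),("slide FR",(412,482),10),("slide FL",(331,485),10),("flangetop L",(333,321),36),("flangetop R",(396,319),36),("plate FL",(338,407),9),("plate FR",(399,403),9),("switch c",(362,378),55),("roller",(366,423),50),("striker top",(378,519),57),("lever tip",(437,336),75),("knob",(481,270),10)]:
    print(n,k(onz(s,z(*p),170+h)),onz(s,z(*p),170+h).round(1))
E
python3 cal.py
```

```text
[649.1  95.9 170. ]
[ 667.7 -158.1  170. ]
[ 434.6 -173.9  170. ]
[416.2  81.3 170. ]
[np.float64(254.7), np.float64(233.7), np.float64(255.9), np.float64(233.3)]
yaw 3.7212234831326385 4.155949868072199
[541.90367319 -38.71273046 170.        ] 3.938586675602419
slide BL [ 94.   59.4 180. ] [631.6  27.  180. ]
slide BR [ 92.8   1.9 180. ] [634.4 -30.5 180. ]
slide FR [-73.6   2.3 180. ] [468.3 -41.4 180. ]
slide FL [-71.9  60.4 180. ] [466.   16.6 180. ]
flangetop L [ 46.9  51.8 206. ] [585.2  16.2 206. ]
flangetop R [ 45.6   7.5 206. ] [586.9 -28.1 206. ]
plate FL [-15.   51.7 179. ] [523.4  11.8 179. ]
plate FR [-14.9   7.6 179. ] [526.5 -32.1 179. ]
switch c [  3.8  34.9 225. ] [543.3  -3.6 225. ]
roller [-28.  34. 220.] [511.6  -6.7 220. ]
striker top [-95.2  30.6 227. ] [444.9 -14.7 227. ]
lever tip [ 29.  -16.5 245. ] [572.  -53.2 245. ]
knob [ 80.8 -58.8 180. ] [626.6 -91.8 180. ]
```

Emit:
{"fn": "jog_arm", "kwargs": {"targets": [[0, 0, -0.04, 0, 0, 0.12, 1], [0, 0, -0.08, 0, 0, 0.238, 1], [0.02, -0.03, -0.12, 0, 0, 0.238, 1], [0.04, -0.06, -0.12, 0, 0, 0.238, 1]], "newtons": 30}}

```text
time: 0.48
tool_pos: [199.8, -508.3, 355.9]
tcp_rot: [179.6, -0.1, 3.7]
ft_force: [1.6, -0.8, 2.3]
finger_gap: 38.9
```

```bash
cat > to.py <<'E'
import sys
from bench import r
from h import *
st=r.sense(); t=np.array(list(map(float,sys.argv[1:4])))
M=R.from_euler('xyz',st["tcp_rot"],degrees=True)
d=M.inv().apply(t-st["tool_pos"])
G=R.from_euler('xyz',[180,0,float(sys.argv[4]) if len(sys.argv)>4 else 3.94],degrees=True)
print(st["time"],st["tool_pos"].round(1),st["tcp_rot"].round(2),"F",st["ft_force"].round(2),"gap",round(st["finger_gap"],1))
print("d mm",d.round(2),"rot",(M.inv()*G).as_rotvec().round(4))
E
python3 to.py 616 -4 330
```

```text
0.4833 [ 199.8 -508.3  355.9] [ 1.796e+02 -6.000e-02  3.750e+00] F [ 1.6  -0.84  2.31] gap 38.9
d mm [ 448.24 -476.17   22.99] rot [ 0.007  -0.001  -0.0034]
```

Emit:
{"fn": "jog_arm", "kwargs": {"targets": [[0.448, -0.476, 0, 0, 0, 0, 1], [0.448, -0.476, 0, 0, 0, 0, 1], [0.448, -0.476, 0, 0, 0, 0, 1], [0.448, -0.476, 0, 0, 0, 0, 1], [0.448, -0.476, 0, 0, 0, 0, 1]]}}

```text
time: 0.9
tool_pos: [332.9, -343.0, 350.5]
tcp_rot: [-180.0, -0.0, 3.9]
ft_force: [1.0, -0.4, 0.4]
finger_gap: -0.3
```

Emit:
{"fn": "jog_arm", "kwargs": {"targets": [[0.306, -0.325, 0, 0, 0, 0, 1], [0.306, -0.325, 0, 0, 0, 0, 1], [0.306, -0.325, 0, 0, 0, 0, 1], [0.306, -0.325, 0, 0, 0, 0, 1], [0.306, -0.325, 0, 0, 0, 0, 1]]}}

```text
time: 1.32
tool_pos: [465.2, -181.7, 350.5]
tcp_rot: [180.0, -0.0, 3.9]
ft_force: [1.5, -0.6, -0.2]
finger_gap: 0.3
```

```bash
python3 to.py 616 -4 330
```

```text
1.3167 [ 465.2 -181.7  350.5] [179.99  -0.     3.94] F [ 1.51 -0.6  -0.16] gap 0.3
d mm [ 162.7  -166.92   20.51] rot [ 0.0001 -0.      0.    ]
```

Emit:
{"fn": "jog_arm", "kwargs": {"targets": [[0.163, -0.167, 0, 0, 0, 0, 1], [0.163, -0.167, 0, 0, 0, 0, 1], [0.163, -0.167, 0, 0, 0, 0, 1], [0.163, -0.167, 0, 0, 0, 0, 1], [0.163, -0.167, 0, 0, 0, 0, 1]]}}

```text
time: 1.73
tool_pos: [600.2, -22.9, 350.3]
tcp_rot: [180.0, 0.0, 4.0]
ft_force: [0.4, -1.5, 0.1]
finger_gap: -0.1
```

Emit:
{"fn": "jog_arm", "kwargs": {"targets": [[0, 0, 0, 0, 0, 0, 1], [0, 0, 0, 0, 0, 0, 1], [0, 0, 0, 0, 0, 0, 1]]}}

```text
time: 1.98
tool_pos: [599.1, -24.8, 350.0]
tcp_rot: [180.0, 0.1, 4.0]
ft_force: [0.0, 0.2, 0.0]
finger_gap: 0.1
```

```bash
python3 to.py 616 -4 330; python3 - <<'E'
from bench import r
import cv2
for n in ("wrist","top"):
    s=r.snapshot(n); cv2.imwrite(f"pics/{n}1.png",s["pixels"][:,:,::-1]); print(n,{k:v for k,v in s.items() if k in("origin","attitude")})
E
```

```text
1.9833 [599.1 -24.8 350. ] [1.7999e+02 8.0000e-02 3.9900e+00] F [0.01 0.2  0.  ] gap 0.1
d mm [ 18.35 -19.62  19.92] rot [0.0001 0.0014 0.0009]
wrist {'origin': array([668.71804631, -19.42567898, 491.69532956]), 'attitude': array([ 1.64052423e+02, -1.26355822e-02, -8.61003144e+01])}
top {'origin': array([ 511.88285422,   28.67664879, 1085.15660315]), 'attitude': array([-174.96800913,   -2.274977  ,  -89.79521453])}
```

View pics/wrist1.png

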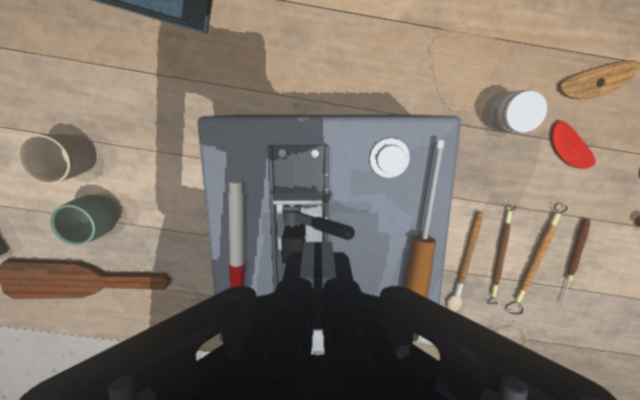

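View pics/top1.png

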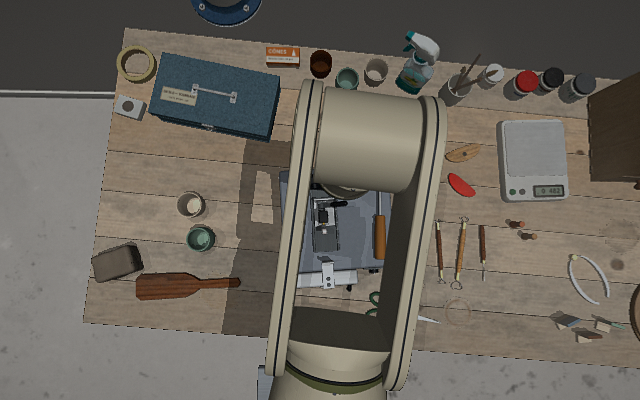

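The wrist view shows the carriage's flange top at about (272-325, 203) px, the clamp grip's end near (352,234), the slide's back corners at (269,147) and (328,146), and the closed fingers low centre. Cross-checking those against the top view:

```bash
python3 - <<'E'
from bench import r
from h import *
s=r.snapshot("wrist")
a=s["pixels"][130:290,240:400,::-1]; cv2.imwrite("pics/wz.png",cv2.resize(a,None,fx=3.7,fy=3.7,interpolation=cv2.INTER_CUBIC))
yaw=np.radians(3.94);Rz=R.from_euler('z',yaw).as_matrix();C=np.array([541.9,-38.7,0])
for n,p,h in [("flange",(272,203),36),("flangeR",(325,203),36),("slideBL",(269,147),10),("slideBR",(328,146),10),("roof BL",(199,118),0),("roof BR",(459,118),0)]:
    P=onz(s,p,170+h); print(n,P.round(1),(Rz.T@(P-C)).round(1))
# lever tip two view
t=r.snapshot("top"); o1,d1=s["origin"],ray(s,(349,234)); o2,d2=t["origin"],ray(t,(346.2,203.3))
A=np.c_[d1,-d2]; u=np.linalg.lstsq(A,o2-o1,rcond=None)[0]; p1,p2=o1+u[0]*d1,o2+u[1]*d2
print(p1,p2,Rz.T@((p1+p2)/2-C))
E
```

```text
flange [583.3  15.8 206. ] [ 45.1  51.5 206. ]
flangeR [586.6 -33.1 206. ] [ 44.9   2.5 206. ]
slideBL [631.4  23.5 180. ] [ 93.6  55.9 180. ]
slideBR [636.1 -33.  180. ] [ 94.4  -0.8 180. ]
roof BL [653.5  93.  170. ] [120.4 123.7 170. ]
roof BR [ 670.  -157.6  170. ] [ 119.7 -127.4  170. ]
[571.57697097 -53.30782386 242.47039506] [571.58593332 -53.43131055 242.48306227] [ 28.60332937 -16.67436213 242.47672867]
```

View pics/wz.png

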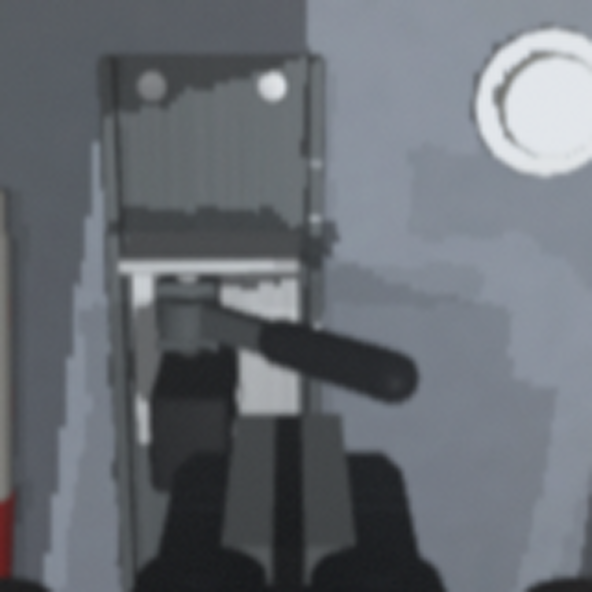

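```bash
python3 to.py 616 -4.5 260
```

```text
2.1833 [598.8 -26.1 351.2] [ 1.7998e+02 -5.0000e-02  3.8400e+00] F [ 0.4  -0.89  0.77] gap -0.4
d mm [ 18.5  -20.47  91.24] rot [ 0.0003 -0.0008 -0.0018]
```

Emit:
{"fn": "jog_arm", "kwargs": {"targets": [[0.018, -0.02, 0.03, 0, 0, 0, 1], [0.018, -0.02, 0.07, 0, 0, 0, 1], [0.018, -0.02, 0.11, 0, 0, 0, 1], [0.018, -0.02, 0.125, 0, 0, 0, 1], [0.018, -0.02, 0.125, 0, 0, 0, 1]]}}

```text
time: 2.6
tool_pos: [612.4, -4.4, 219.7]
tcp_rot: [-179.9, 0.5, 3.9]
ft_force: [0.3, 0.1, -1.2]
finger_gap: 0.0
```

```bash
python3 to.py 616 -4.5 190;python3 to.py 616 -4.5 190; python3 - <<'E'
from bench import r
import cv2
s=r.snapshot("wrist"); cv2.imwrite("pics/wrist2.png",s["pixels"][:,:,::-1])
E
python3 to.py 616 -4.5 190
```

```text
2.6 [612.4  -4.4 219.7] [-179.92    0.52    3.86] F [ 0.3   0.07 -1.23] gap 0.0
d mm [ 3.81  0.38 29.7 ] rot [-0.0014  0.009  -0.0014]
2.6 [612.4  -4.4 219.7] [-179.92    0.52    3.86] F [ 0.3   0.07 -1.23] gap 0.0
d mm [ 3.81  0.38 29.7 ] rot [-0.0014  0.009  -0.0014]
2.65 [614.1  -4.5 223.4] [-179.96    0.26    3.87] F [-0.06 -0.39  1.3 ] gap 0.1
d mm [ 2.09  0.15 33.43] rot [-0.0006  0.0045 -0.0013]
```

View pics/wrist2.png

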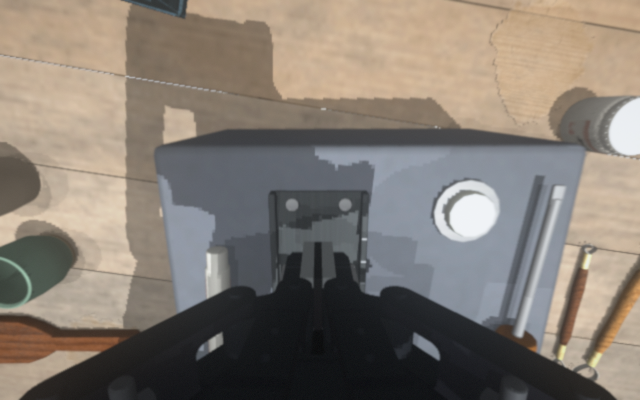

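The tips are now over the open slide behind the flange, which they hide, centred between the lips at about (319,250) px. Next I descend.

Emit:
{"fn": "jog_arm", "kwargs": {"targets": [[0.002, 0, 0.015, 0, 0, 0, 1], [0.002, 0, 0.025, 0, 0, 0, 1], [0.002, 0, 0.032, 0, 0, 0, 1], [0.002, 0, 0.032, 0, 0, 0, 1], [0.002, 0, 0.032, 0, 0, 0, 1]]}}

```text
time: 3.07
tool_pos: [617.9, -3.8, 194.2]
tcp_rot: [180.0, -0.0, 3.9]
ft_force: [0.3, -0.1, 0.6]
finger_gap: -0.1
```

Emit:
{"fn": "jog_arm", "kwargs": {"targets": [[-0.005, 0, 0, 0, 0, 0, 1], [-0.008, 0, 0, 0, 0, 0, 1], [-0.01, 0, 0, 0, 0, 0, 1], [-0.01, 0, 0, 0, 0, 0, 1]]}}

```text
time: 3.4
tool_pos: [607.7, -4.3, 194.2]
tcp_rot: [180.0, -0.0, 3.9]
ft_force: [0.3, -0.5, -0.1]
finger_gap: 0.1
```

Emit:
{"fn": "jog_arm", "kwargs": {"targets": [[-0.003, 0, 0.003, 0, 0, 0, 1], [-0.006, 0, 0.003, 0, 0, 0, 1], [-0.008, 0, 0.003, 0, 0, 0, 1], [-0.008, 0, 0.003, 0, 0, 0, 1]]}}

```text
time: 3.73
tool_pos: [599.4, -4.8, 190.4]
tcp_rot: [-180.0, 0.0, 3.9]
ft_force: [-0.3, -0.0, -0.3]
finger_gap: 0.0
```

Emit:
{"fn": "jog_arm", "kwargs": {"targets": [[-0.002, 0, 0, 0, 0, 0, 1], [-0.004, 0, 0, 0, 0, 0, 1], [-0.004, 0, 0, 0, 0, 0, 1]]}}

```text
time: 3.98
tool_pos: [596.9, -5.1, 190.8]
tcp_rot: [180.0, -0.2, 3.9]
ft_force: [6.6, 0.2, -3.4]
finger_gap: 0.3
```

Emit:
{"fn": "jog_arm", "kwargs": {"targets": [[-0.002, 0, 0, 0, 0, 0, 1], [-0.004, 0, 0, 0, 0, 0, 1], [-0.004, 0, 0, 0, 0, 0, 1]]}}

```text
time: 4.23
tool_pos: [593.1, -5.3, 190.8]
tcp_rot: [180.0, -0.2, 3.9]
ft_force: [8.0, 1.1, -4.1]
finger_gap: -0.3
```

Emit:
{"fn": "jog_arm", "kwargs": {"targets": [[-0.003, 0, 0, 0, 0, 0, 1], [-0.006, 0, 0, 0, 0, 0, 1], [-0.009, 0, 0, 0, 0, 0, 1], [-0.012, 0, 0, 0, 0, 0, 1], [-0.012, 0, 0, 0, 0, 0, 1]]}}

```text
time: 4.65
tool_pos: [580.9, -6.2, 190.8]
tcp_rot: [180.0, -0.2, 3.9]
ft_force: [6.9, 0.9, -4.1]
finger_gap: 0.1
```

Emit:
{"fn": "jog_arm", "kwargs": {"targets": [[-0.003, 0, 0, 0, 0, 0, 1], [-0.006, 0, 0, 0, 0, 0, 1], [-0.008, 0, 0, 0, 0, 0, 1], [-0.008, 0, 0, 0, 0, 0, 1]]}}

```text
time: 4.98
tool_pos: [573.1, -6.7, 190.8]
tcp_rot: [180.0, -0.2, 3.9]
ft_force: [8.0, -0.7, -3.9]
finger_gap: 0.1
```

Emit:
{"fn": "jog_arm", "kwargs": {"targets": [[-0.002, 0, 0, 0, 0, 0, 1], [-0.004, 0, 0, 0, 0, 0, 1], [-0.006, 0, 0, 0, 0, 0, 1], [-0.006, 0, 0, 0, 0, 0, 1]]}}

```text
time: 5.32
tool_pos: [567.2, -7.1, 190.8]
tcp_rot: [180.0, -0.2, 3.9]
ft_force: [7.8, -1.0, -4.6]
finger_gap: 0.1
```

```bash
python3 - <<'E'
from bench import r
import cv2
for n in ("scene","top"):
    s=r.snapshot(n)["pixels"][:,:,::-1]; 
    a=s[160:260,280:420] if n=="scene" else s[160:290,270:400]
    cv2.imwrite(f"pics/{n}3.png",cv2.resize(a,None,fx=4.5,fy=4.5,interpolation=cv2.INTER_CUBIC))
E
python3 to.py 0 0 0
```

```text
5.4167 [567.1  -7.1 190.8] [ 1.7999e+02 -1.7000e-01  3.9400e+00] F [ 7.59  0.87 -4.09] gap 0.5
d mm [-565.87  -46.14  189.09] rot [ 0.0001 -0.0029  0.0001]
```

View pics/scene3.png

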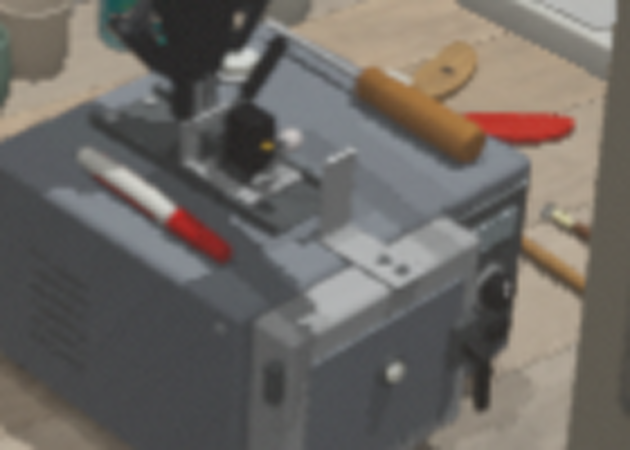

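View pics/top3.png

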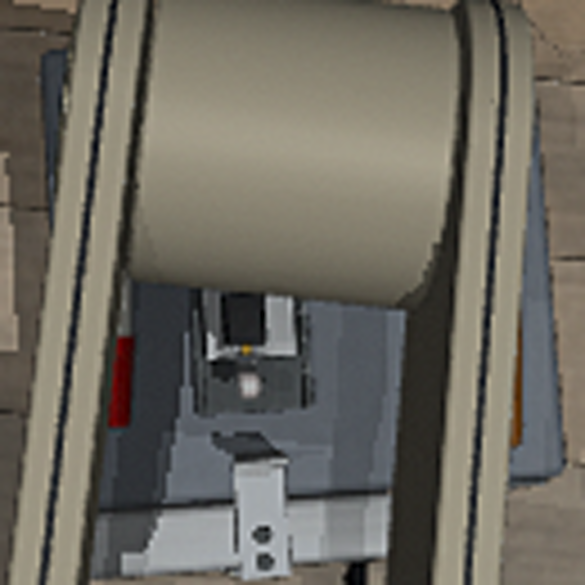

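The scene view confirms the roller at (290,138) is still short of the striker at (338,190). The top view puts the gap at about 25 mm, from roller front at row 396 to striker at row 455. I'll go on coarsely for 15 mm, then in fine steps.

Emit:
{"fn": "jog_arm", "kwargs": {"targets": [[-0.003, 0, 0, 0, 0, 0, 1], [-0.006, 0, 0, 0, 0, 0, 1], [-0.008, 0, 0, 0, 0, 0, 1], [-0.01, 0, 0, 0, 0, 0, 1], [-0.01, 0, 0, 0, 0, 0, 1]]}}

```text
time: 5.83
tool_pos: [557.1, -7.8, 190.8]
tcp_rot: [180.0, -0.2, 3.9]
ft_force: [7.4, -0.5, -4.6]
finger_gap: -0.1
```

Emit:
{"fn": "jog_arm", "kwargs": {"targets": [[-0.001, 0, 0, 0, 0, 0, 1], [-0.002, 0, 0, 0, 0, 0, 1], [-0.003, 0, 0, 0, 0, 0, 1], [-0.004, 0, 0, 0, 0, 0, 1], [-0.004, 0, 0, 0, 0, 0, 1]]}}

```text
time: 6.25
tool_pos: [553.4, -8.1, 190.8]
tcp_rot: [180.0, -0.2, 3.9]
ft_force: [8.3, -0.6, -5.3]
finger_gap: 0.4
```

Emit:
{"fn": "jog_arm", "kwargs": {"targets": [[-0.001, 0, 0, 0, 0, 0, 1], [-0.002, 0, 0, 0, 0, 0, 1], [-0.002, 0, 0, 0, 0, 0, 1]]}}

```text
time: 6.5
tool_pos: [551.4, -8.2, 190.8]
tcp_rot: [180.0, -0.2, 3.9]
ft_force: [8.2, 0.3, -4.4]
finger_gap: -0.1
```

Emit:
{"fn": "jog_arm", "kwargs": {"targets": [[-0.001, 0, 0, 0, 0, 0, 1], [-0.002, 0, 0, 0, 0, 0, 1], [-0.002, 0, 0, 0, 0, 0, 1]]}}

```text
time: 6.75
tool_pos: [549.4, -8.3, 190.8]
tcp_rot: [180.0, -0.2, 3.9]
ft_force: [7.6, 0.5, -5.3]
finger_gap: -0.0
```

Emit:
{"fn": "jog_arm", "kwargs": {"targets": [[-0.001, 0, 0, 0, 0, 0, 1], [-0.002, 0, 0, 0, 0, 0, 1], [-0.002, 0, 0, 0, 0, 0, 1]]}}

```text
time: 7.0
tool_pos: [547.4, -8.5, 190.8]
tcp_rot: [180.0, -0.2, 3.9]
ft_force: [8.7, 0.2, -5.5]
finger_gap: 0.1
```

Emit:
{"fn": "jog_arm", "kwargs": {"targets": [[-0.001, 0, 0, 0, 0, 0, 1], [-0.002, 0, 0, 0, 0, 0, 1], [-0.002, 0, 0, 0, 0, 0, 1]]}}

```text
time: 7.25
tool_pos: [545.4, -8.6, 190.8]
tcp_rot: [180.0, -0.2, 3.9]
ft_force: [8.3, -0.0, -5.1]
finger_gap: -0.0
```

Emit:
{"fn": "jog_arm", "kwargs": {"targets": [[-0.001, 0, 0, 0, 0, 0, 1], [-0.002, 0, 0, 0, 0, 0, 1], [-0.002, 0, 0, 0, 0, 0, 1]]}}

```text
time: 7.5
tool_pos: [543.4, -8.7, 190.8]
tcp_rot: [180.0, -0.2, 3.9]
ft_force: [9.1, 0.6, -4.4]
finger_gap: -0.0
```

Emit:
{"fn": "jog_arm", "kwargs": {"targets": [[-0.001, 0, 0, 0, 0, 0, 1], [-0.0015, 0, 0, 0, 0, 0, 1], [-0.0015, 0, 0, 0, 0, 0, 1]]}}

```text
time: 7.75
tool_pos: [542.0, -8.9, 190.8]
tcp_rot: [180.0, -0.2, 3.9]
ft_force: [8.8, 0.6, -5.0]
finger_gap: 0.2
```

Emit:
{"fn": "jog_arm", "kwargs": {"targets": [[-0.001, 0, 0, 0, 0, 0, 1], [-0.0015, 0, 0, 0, 0, 0, 1], [-0.0015, 0, 0, 0, 0, 0, 1]]}}

```text
time: 8.0
tool_pos: [540.4, -9.0, 190.8]
tcp_rot: [180.0, -0.2, 3.9]
ft_force: [8.8, 0.6, -5.0]
finger_gap: 0.3
```

Emit:
{"fn": "jog_arm", "kwargs": {"targets": [[-0.001, 0, 0, 0, 0, 0, 1], [-0.0015, 0, 0, 0, 0, 0, 1], [-0.0015, 0, 0, 0, 0, 0, 1]]}}

```text
time: 8.25
tool_pos: [539.0, -9.1, 190.8]
tcp_rot: [180.0, -0.2, 3.9]
ft_force: [8.8, -0.3, -5.2]
finger_gap: -0.1
```

```bash
python3 - <<'E'
from bench import r
import cv2
for n in ("scene","top"):
    s=r.snapshot(n)["pixels"][:,:,::-1]; 
    a=s[160:260,280:420] if n=="scene" else s[160:290,270:400]
    cv2.imwrite(f"pics/{n}4.png",cv2.resize(a,None,fx=4.5,fy=4.5,interpolation=cv2.INTER_CUBIC))
E
python3 to.py 0 0 0
```

```text
8.35 [538.9  -9.1 190.8] [179.99  -0.2    3.94] F [ 8.29 -0.04 -4.87] gap -0.4
d mm [-537.69  -46.17  188.95] rot [ 0.0002 -0.0034  0.0001]
```

View pics/scene4.png

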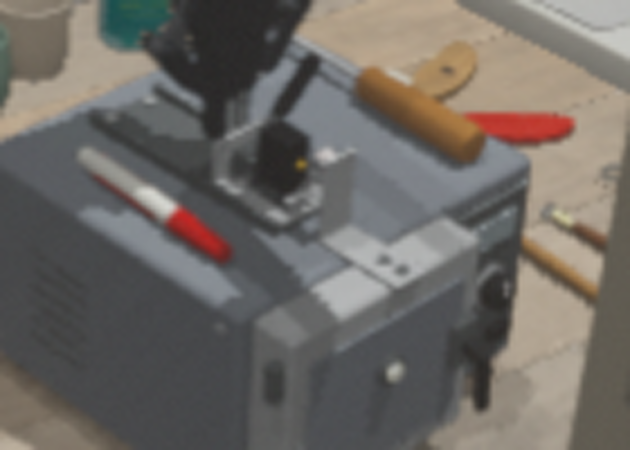

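View pics/top4.png

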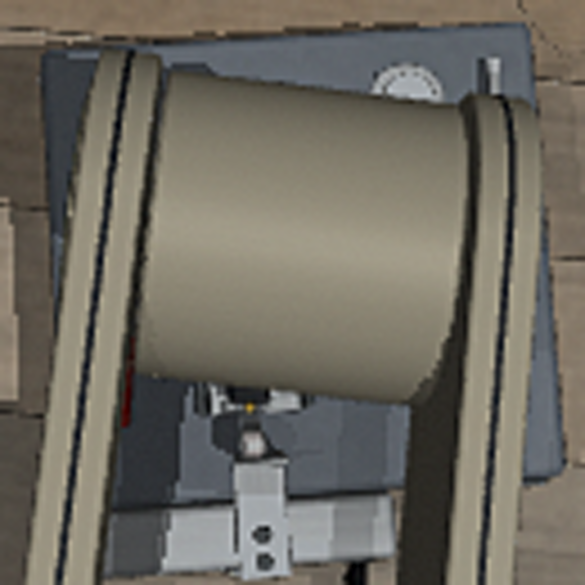

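The roller at (252,445) is now right at the striker's edge at (262,458) in the top view. The force is still just drag, about 8.5 N. From here I take 1 mm steps.

Emit:
{"fn": "jog_arm", "kwargs": {"targets": [[-0.001, 0, 0, 0, 0, 0, 1], [-0.001, 0, 0, 0, 0, 0, 1]]}}

```text
time: 8.52
tool_pos: [538.0, -9.2, 190.8]
tcp_rot: [180.0, -0.2, 3.9]
ft_force: [9.2, 0.9, -5.4]
finger_gap: 0.2
```

Emit:
{"fn": "jog_arm", "kwargs": {"targets": [[-0.001, 0, 0, 0, 0, 0, 1], [-0.001, 0, 0, 0, 0, 0, 1]]}}

```text
time: 8.68
tool_pos: [537.5, -9.2, 190.8]
tcp_rot: [180.0, -0.3, 3.9]
ft_force: [12.3, 1.7, -7.4]
finger_gap: 0.1
```

Emit:
{"fn": "jog_arm", "kwargs": {"targets": [[-0.001, 0, 0, 0, 0, 0, 1], [-0.001, 0, 0, 0, 0, 0, 1]]}}

```text
time: 8.85
tool_pos: [536.6, -9.3, 190.8]
tcp_rot: [180.0, -0.3, 3.9]
ft_force: [12.0, 1.3, -8.0]
finger_gap: 0.1
```

Emit:
{"fn": "jog_arm", "kwargs": {"targets": [[-0.001, 0, 0, 0, 0, 0, 1], [-0.001, 0, 0, 0, 0, 0, 1]]}}

```text
time: 9.02
tool_pos: [535.6, -9.3, 190.8]
tcp_rot: [180.0, -0.3, 3.9]
ft_force: [12.0, 1.4, -7.3]
finger_gap: 0.1
```

Emit:
{"fn": "jog_arm", "kwargs": {"targets": [[-0.001, 0, 0, 0, 0, 0, 1], [-0.001, 0, 0, 0, 0, 0, 1]]}}

```text
time: 9.18
tool_pos: [534.6, -9.4, 190.9]
tcp_rot: [180.0, -0.3, 3.9]
ft_force: [12.4, 1.2, -8.5]
finger_gap: -0.2
```

Emit:
{"fn": "jog_arm", "kwargs": {"targets": [[-0.001, 0, 0, 0, 0, 0, 1], [-0.001, 0, 0, 0, 0, 0, 1]]}}

```text
time: 9.35
tool_pos: [533.7, -9.5, 190.8]
tcp_rot: [180.0, -0.3, 3.9]
ft_force: [12.0, 0.7, -8.3]
finger_gap: 0.1
```

Emit:
{"fn": "jog_arm", "kwargs": {"targets": [[-0.0007, 0, 0, 0, 0, 0, 1], [-0.0007, 0, 0, 0, 0, 0, 1]]}}

```text
time: 9.52
tool_pos: [533.2, -9.5, 190.9]
tcp_rot: [180.0, -0.3, 3.9]
ft_force: [15.0, 1.0, -8.0]
finger_gap: -0.2
```

Emit:
{"fn": "jog_arm", "kwargs": {"targets": [[-0.0007, 0, 0, 0, 0, 0, 1], [-0.0007, 0, 0, 0, 0, 0, 1]]}}

```text
time: 9.68
tool_pos: [532.6, -9.5, 190.9]
tcp_rot: [180.0, -0.3, 3.9]
ft_force: [13.9, 1.5, -9.0]
finger_gap: -0.1
```

Emit:
{"fn": "jog_arm", "kwargs": {"targets": [[-0.0005, 0, 0, 0, 0, 0, 1], [-0.0005, 0, 0, 0, 0, 0, 1]]}}

```text
time: 9.85
tool_pos: [532.3, -9.6, 190.9]
tcp_rot: [180.0, -0.4, 3.9]
ft_force: [15.8, -0.1, -8.2]
finger_gap: 0.1
```

Emit:
{"fn": "jog_arm", "kwargs": {"targets": [[-0.0005, 0, 0, 0, 0, 0, 1], [-0.0005, 0, 0, 0, 0, 0, 1]]}}

```text
time: 10.02
tool_pos: [531.7, -9.6, 190.9]
tcp_rot: [180.0, -0.3, 3.9]
ft_force: [15.0, 0.3, -8.8]
finger_gap: -0.1
```

Emit:
{"fn": "jog_arm", "kwargs": {"targets": [[-0.0005, 0, 0, 0, 0, 0, 1], [-0.0005, 0, 0, 0, 0, 0, 1]]}}

```text
time: 10.18
tool_pos: [531.1, -9.6, 190.9]
tcp_rot: [180.0, -0.3, 3.9]
ft_force: [14.1, 0.3, -7.5]
finger_gap: -0.2
```

Emit:
{"fn": "jog_arm", "kwargs": {"targets": [[-0.0005, 0, 0, 0, 0, 0, 1], [-0.0005, 0, 0, 0, 0, 0, 1]]}}

```text
time: 10.35
tool_pos: [530.4, -9.7, 190.9]
tcp_rot: [180.0, -0.3, 3.9]
ft_force: [12.4, 0.6, -7.9]
finger_gap: -0.1
```

Emit:
{"fn": "jog_arm", "kwargs": {"targets": [[-0.0005, 0, 0, 0, 0, 0, 1], [-0.0005, 0, 0, 0, 0, 0, 1]]}}

```text
time: 10.52
tool_pos: [529.9, -9.7, 190.9]
tcp_rot: [180.0, -0.3, 3.9]
ft_force: [12.5, 0.3, -7.0]
finger_gap: -0.1
```

Emit:
{"fn": "jog_arm", "kwargs": {"targets": [[-0.0005, 0, 0, 0, 0, 0, 1], [-0.0005, 0, 0, 0, 0, 0, 1]]}}

```text
time: 10.68
tool_pos: [529.3, -9.8, 190.8]
tcp_rot: [180.0, -0.3, 3.9]
ft_force: [12.2, 0.0, -7.2]
finger_gap: -0.1
```

Emit:
{"fn": "jog_arm", "kwargs": {"targets": [[-0.0004, 0, 0, 0, 0, 0, 1], [-0.0004, 0, 0, 0, 0, 0, 1]]}}

```text
time: 10.85
tool_pos: [528.9, -9.8, 190.8]
tcp_rot: [180.0, -0.3, 3.9]
ft_force: [11.7, 0.1, -7.2]
finger_gap: 0.2
```

The force went from about 8.5 N of drag to 12 on contact and 15.5 near 0.15 rad, then fell to 11.8 N. That is the click, at about 8.5 mm past first touch. I stop here and back off.

Emit:
{"fn": "jog_arm", "kwargs": {"targets": [[0.002, 0, 0, 0, 0, 0, 1], [0.008, 0, 0, 0, 0, 0, 1], [0.02, 0, 0, 0, 0, 0, 1], [0.03, 0, 0, 0, 0, 0, 1], [0.03, 0, 0, 0, 0, 0, 1]]}}

```text
time: 11.27
tool_pos: [558.0, -7.8, 190.7]
tcp_rot: [180.0, -0.0, 3.9]
ft_force: [0.1, 0.1, 0.3]
finger_gap: -0.1
```

Emit:
{"fn": "jog_arm", "kwargs": {"targets": [[0.01, 0, -0.03, 0, 0, 0, 1], [0.01, 0, -0.06, 0, 0, 0, 1], [0.01, 0, -0.1, 0, 0, 0, 1], [0.01, 0, -0.13, 0, 0, 0, 1], [0.01, 0, -0.13, 0, 0, 0, 1]]}}

```text
time: 11.68
tool_pos: [569.0, -7.4, 329.2]
tcp_rot: [179.9, -0.6, 3.9]
ft_force: [1.9, 0.3, 1.4]
finger_gap: -0.1
```

Emit:
{"fn": "jog_arm", "kwargs": {"targets": [[0.01, 0, 0, 0, 0, 0, 1], [0.01, 0, 0, 0, 0, 0, 1]]}}

```text
time: 11.85
tool_pos: [577.4, -6.4, 321.1]
tcp_rot: [180.0, -0.1, 3.9]
ft_force: [0.5, -0.6, 0.1]
finger_gap: -0.1
```

```bash
python3 to.py 504.3 -59.3 270; python3 - <<'E'
from bench import r
import cv2
for n in ("scene","top","wrist"):
    s=r.snapshot(n)["pixels"][:,:,::-1]; 
    if n=="wrist": cv2.imwrite("pics/wrist5.png",s); continue
    a=s[160:260,280:420] if n=="scene" else s[160:290,270:400]
    cv2.imwrite(f"pics/{n}5.png",cv2.resize(a,None,fx=4.5,fy=4.5,interpolation=cv2.INTER_CUBIC))
E
```

```text
11.85 [577.4  -6.4 321.1] [ 1.7999e+02 -8.0000e-02  3.9400e+00] F [ 0.48 -0.63  0.13] gap -0.1
d mm [-76.63  47.7   51.05] rot [ 0.0002 -0.0014  0.    ]
```

View pics/scene5.png

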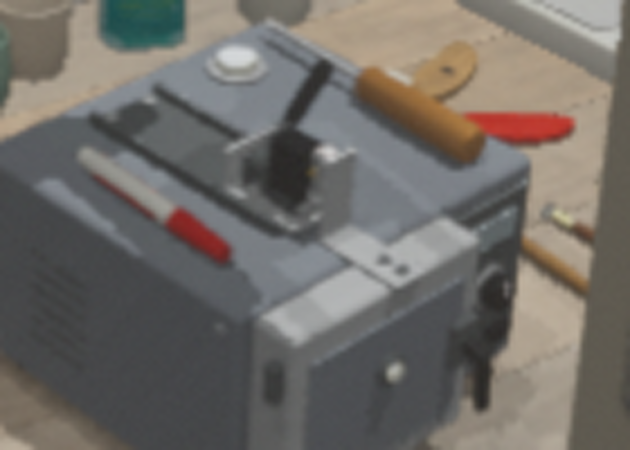

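View pics/wrist5.png

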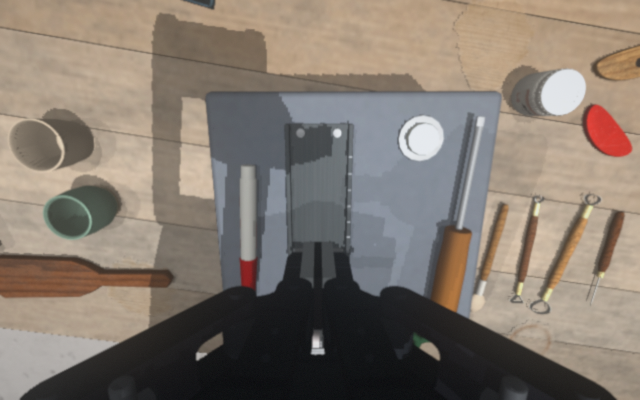

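The scene view shows the roller at (330,155) against the striker, with the clamp lever still up, its grip reaching (325,65). I move above the grip next.

Emit:
{"fn": "jog_arm", "kwargs": {"targets": [[-0.035, 0.02, 0, 0, 0, 0, 1], [-0.065, 0.04, 0, 0, 0, 0, 1], [-0.077, 0.048, 0.01, 0, 0, 0, 1], [-0.077, 0.048, 0.03, 0, 0, 0, 1], [-0.077, 0.048, 0.04, 0, 0, 0, 1]]}}

```text
time: 12.42
tool_pos: [501.6, -60.1, 278.5]
tcp_rot: [-180.0, 0.1, 3.9]
ft_force: [-0.4, 0.6, -1.3]
finger_gap: 0.1
```

Emit:
{"fn": "jog_arm", "kwargs": {"targets": [[0, 0, 0, 0, 0, 0, 1], [0, 0, 0, 0, 0, 0, 1], [0, 0, 0, 0, 0, 0, 1]]}}

```text
time: 12.67
tool_pos: [503.5, -59.3, 281.1]
tcp_rot: [-180.0, -0.0, 4.0]
ft_force: [-0.0, -0.1, 0.2]
finger_gap: -0.1
```

```bash
python3 to.py 504.3 -59.3 200; python3 - <<'E'
from bench import r
import cv2
for n in ("scene","top"):
    s=r.snapshot(n)["pixels"][:,:,::-1]; 
    a=s[120:260,280:420] if n=="scene" else s[160:290,270:400]
    cv2.imwrite(f"pics/{n}6.png",cv2.resize(a,None,fx=4.2,fy=4.2,interpolation=cv2.INTER_CUBIC))
E
```

```text
12.6667 [503.5 -59.3 281.1] [-1.80e+02 -1.00e-02  3.98e+00] F [-0.   -0.07  0.19] gap -0.1
d mm [8.300e-01 6.000e-02 8.114e+01] rot [-0.     -0.0002  0.0007]
```

View pics/scene6.png

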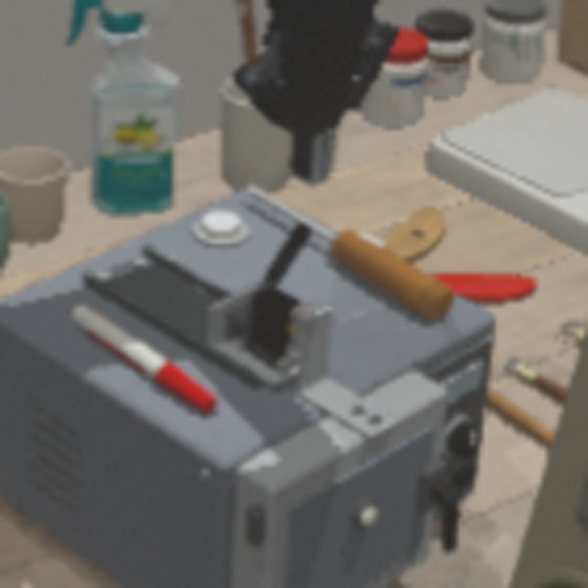

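View pics/top6.png

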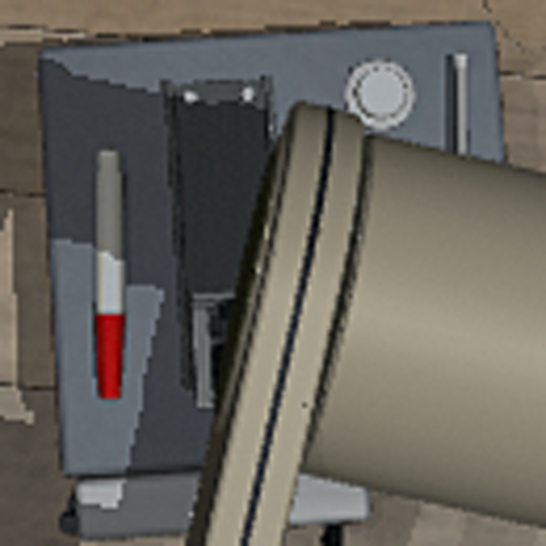

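```bash
python3 - <<'E'
from bench import r
from h import *
s=r.snapshot("scene"); print(proj(s,[[504.2,-58.8,243],[503.5,-59.3,281]]))
E
```

```text
[[351.50588385 174.09326307]
 [352.57931159 161.88647888]]
```

The prediction of (351.5,174.1) px matches the seen grip tip at (352,175). Now I press down.

Emit:
{"fn": "jog_arm", "kwargs": {"targets": [[0.001, 0, 0.015, 0, 0, 0, 1], [0.001, 0, 0.025, 0, 0, 0, 1], [0.001, 0, 0.03, 0, 0, 0, 1], [0.001, 0, 0.035, 0, 0, 0, 1], [0.001, 0, 0.035, 0, 0, 0, 1]]}}

```text
time: 13.23
tool_pos: [503.9, -59.4, 244.9]
tcp_rot: [-180.0, 0.1, 3.9]
ft_force: [-0.2, 0.1, 0.1]
finger_gap: -0.2
```

Emit:
{"fn": "jog_arm", "kwargs": {"targets": [[0, 0, 0.003, 0, 0, 0, 1], [0, 0, 0.006, 0, 0, 0, 1], [0, 0, 0.009, 0, 0, 0, 1], [0, 0, 0.01, 0, 0, 0, 1], [0, 0, 0.01, 0, 0, 0, 1]]}}

```text
time: 13.65
tool_pos: [504.1, -59.6, 235.4]
tcp_rot: [-180.0, 0.0, 3.9]
ft_force: [1.4, -1.6, 2.1]
finger_gap: -0.2
```

Emit:
{"fn": "jog_arm", "kwargs": {"targets": [[0, 0, 0.003, 0, 0, 0, 1], [0, 0, 0.006, 0, 0, 0, 1], [0, 0, 0.009, 0, 0, 0, 1], [0, 0, 0.01, 0, 0, 0, 1], [0, 0, 0.01, 0, 0, 0, 1]]}}

```text
time: 14.07
tool_pos: [503.8, -59.3, 224.9]
tcp_rot: [-180.0, 0.1, 3.9]
ft_force: [0.3, -0.2, 1.5]
finger_gap: -0.0
```

Emit:
{"fn": "jog_arm", "kwargs": {"targets": [[0, 0, 0.003, 0, 0, 0, 1], [0, 0, 0.006, 0, 0, 0, 1], [0, 0, 0.009, 0, 0, 0, 1], [0, 0, 0.012, 0, 0, 0, 1], [0, 0, 0.012, 0, 0, 0, 1]]}}

```text
time: 14.48
tool_pos: [503.8, -59.5, 212.7]
tcp_rot: [-180.0, 0.1, 3.9]
ft_force: [-0.6, -0.2, 0.0]
finger_gap: 0.3
```

Emit:
{"fn": "jog_arm", "kwargs": {"targets": [[0, 0, 0.002, 0, 0, 0, 1], [0, 0, 0.004, 0, 0, 0, 1], [0, 0, 0.006, 0, 0, 0, 1], [0, 0, 0.007, 0, 0, 0, 1], [0, 0, 0.007, 0, 0, 0, 1]]}}

```text
time: 14.9
tool_pos: [504.0, -59.5, 206.3]
tcp_rot: [-180.0, 0.0, 3.9]
ft_force: [1.4, -0.5, 1.1]
finger_gap: 0.3
```

Emit:
{"fn": "jog_arm", "kwargs": {"targets": [[0, 0, 0.001, 0, 0, 0, 1], [0, 0, 0.002, 0, 0, 0, 1], [0, 0, 0.003, 0, 0, 0, 1], [0, 0, 0.003, 0, 0, 0, 1]]}}

```text
time: 15.23
tool_pos: [504.1, -59.6, 203.4]
tcp_rot: [-180.0, 0.0, 3.9]
ft_force: [0.8, -0.7, 1.6]
finger_gap: 0.0
```

Emit:
{"fn": "jog_arm", "kwargs": {"targets": [[0, 0, 0.001, 0, 0, 0, 1], [0, 0, 0.002, 0, 0, 0, 1], [0, 0, 0.002, 0, 0, 0, 1]]}}

```text
time: 15.48
tool_pos: [504.3, -59.6, 202.1]
tcp_rot: [180.0, -0.0, 3.9]
ft_force: [-1.5, -2.2, 5.3]
finger_gap: 0.1
```

```bash
python3 to.py 504.3 -59.3 200; python3 - <<'E'
from bench import r
import cv2
s=r.snapshot("scene")["pixels"][:,:,::-1]; 
a=s[150:250,280:420]
cv2.imwrite(f"pics/scene7.png",cv2.resize(a,None,fx=5,fy=5,interpolation=cv2.INTER_CUBIC))
E
```

```text
15.4833 [504.3 -59.6 202.1] [ 1.7999e+02 -3.0000e-02  3.9400e+00] F [-1.48 -2.23  5.32] gap 0.1
d mm [ 0.03 -0.32  2.09] rot [ 0.0003 -0.0005  0.    ]
```

View pics/scene7.png

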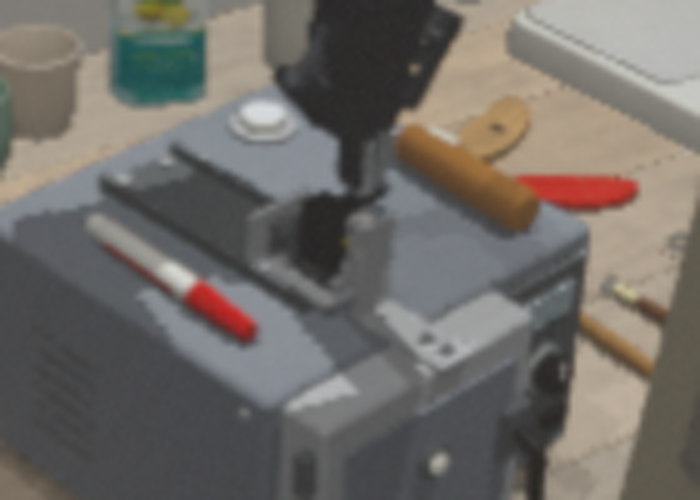

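The lever is now nearly level under the tips at (370,185), and the force is starting to rise. I press on to a firm stop.

Emit:
{"fn": "jog_arm", "kwargs": {"targets": [[0, 0, 0.001, 0, 0, 0, 1], [0, 0, 0.001, 0, 0, 0, 1]]}}

```text
time: 15.7
tool_pos: [504.4, -59.7, 201.8]
tcp_rot: [180.0, -0.1, 3.9]
ft_force: [-2.9, -1.0, 8.9]
finger_gap: -0.1
```

Emit:
{"fn": "jog_arm", "kwargs": {"targets": [[0, 0, 0.001, 0, 0, 0, 1], [0, 0, 0.001, 0, 0, 0, 1]]}}

```text
time: 15.87
tool_pos: [504.6, -59.7, 201.4]
tcp_rot: [180.0, -0.1, 3.9]
ft_force: [-5.7, -0.9, 12.8]
finger_gap: 0.1
```

Emit:
{"fn": "jog_arm", "kwargs": {"targets": [[0, 0, -0.002, 0, 0, 0, 1], [0, 0, -0.006, 0, 0, 0, 1], [0, 0, -0.02, 0, 0, 0, 1], [0, 0, -0.05, 0, 0, 0, 1], [0, 0, -0.09, 0, 0, 0, 1]]}}

```text
time: 16.28
tool_pos: [502.0, -58.8, 286.6]
tcp_rot: [-179.9, 0.4, 3.9]
ft_force: [1.2, 0.2, -0.1]
finger_gap: -0.1
```

Emit:
{"fn": "jog_arm", "kwargs": {"targets": [[0.06, 0, -0.03, 0, 0, 0, 1], [0.1, 0.03, -0.04, 0, 0, 0, 1], [0.12, 0.07, -0.04, 0, 0, 0, 1], [0.12, 0.1, -0.04, 0, 0, 0, 1], [0.12, 0.13, -0.04, 0, 0, 0, 1]]}}

```text
time: 16.7
tool_pos: [634.7, -179.3, 329.1]
tcp_rot: [-180.0, -0.0, 4.1]
ft_force: [0.4, -0.2, -0.1]
finger_gap: -0.0
```

Emit:
{"fn": "jog_arm", "kwargs": {"targets": [[0, 0.04, 0, 0, 0, 0, 1], [0, 0.08, 0, 0, 0, 0, 1], [0, 0.08, 0, 0, 0, 0, 1], [0, 0.08, 0, 0, 0, 0, 1], [0, 0.08, 0, 0, 0, 0, 1]]}}

```text
time: 17.12
tool_pos: [637.9, -259.0, 328.7]
tcp_rot: [-179.9, 0.1, 3.9]
ft_force: [-0.4, 0.9, 0.5]
finger_gap: 0.1
```

```bash
python3 - <<'E'
from bench import r
from h import *
for n in ("scene","top"):
    q=r.snapshot(n);s=q["pixels"][:,:,::-1]; 
    a=s[150:250,280:420] if n=="scene" else s[160:290,270:400]
    cv2.imwrite(f"pics/{n}8.png",cv2.resize(a,None,fx=5,fy=4.6 if n=="top" else 5,interpolation=cv2.INTER_CUBIC))
    # predicted level grip end 68mm from pin; and at 0.1 rad short
    pin=np.array([501,-11.7,196]); ey=np.array([-.0687,.9976,0])
    for e in (0,.1): print(n,e,proj(q,pin-68*np.cos(e)*ey+[0,0,68*np.sin(e)]))
print(r.sense()["ft_force"],r.sense()["tool_pos"])
E
```

```text
scene 0 [[355.77073812 186.14425164]]
scene 0.1 [[355.8297652  184.11342395]]
top 0 [[355.74782516 233.86072871]]
top 0.1 [[355.96398552 233.89309069]]
[-0.14992963  0.38578241  0.55295992] [ 638.21158074 -257.83570808  329.62163358]
```

View pics/scene8.png

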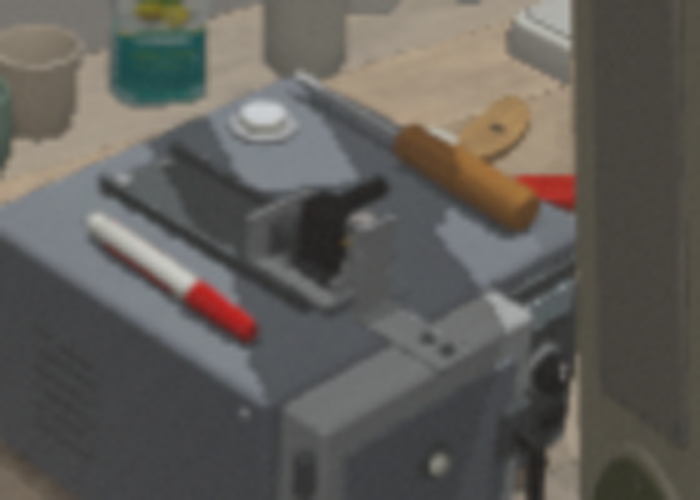

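View pics/top8.png

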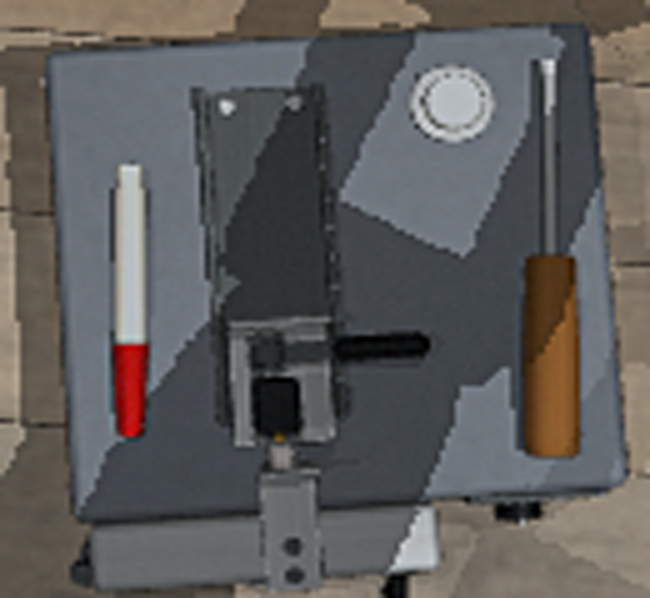

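The grip end in the scene view, at about (356.6,187.0) px, matches the level prediction of (355.8,186.1). One last check is whether the carriage shifted while I clamped it.

```bash
python3 - <<'E'
import cv2, numpy as np
from bench import r
def sm(f,k,s): 
    a=cv2.imread(f); return cv2.resize(a,(int(140),int(s)),interpolation=cv2.INTER_AREA)
a=sm("pics/scene5.png",4.5,100)  # rows 160-260
b=cv2.resize(cv2.imread("pics/scene8.png"),(140,100),interpolation=cv2.INTER_AREA) # rows150-250
A=cv2.cvtColor(a,6).astype(np.float32); B=cv2.cvtColor(b,6).astype(np.float32)[10:]
A=A[:90]
for n,(x0,x1,y0,y1) in {"flange/plate":(47,60,30,52),"switch":(58,72,32,50),"striker ref":(66,80,40,60),"marker ref":(15,55,30,60)}.items():
    g=lambda I:cv2.Laplacian(cv2.GaussianBlur(I,(0,0),.8),cv2.CV_32F)
    U=8; A8=cv2.resize(A,None,fx=U,fy=U,interpolation=cv2.INTER_CUBIC);B8=cv2.resize(B,None,fx=U,fy=U,interpolation=cv2.INTER_CUBIC)
    t=A8[y0*U:y1*U,x0*U:x1*U]; m=16
    w=B8[y0*U-m:y1*U+m,x0*U-m:x1*U+m]
    q=cv2.matchTemplate(w,t,cv2.TM_CCOEFF_NORMED); _,v,_,l=cv2.minMaxLoc(q); print(n,round(v,3),[(c-m)/U for c in l],"px")
E
```

```text
flange/plate 0.85 [0.25, 0.0] px
switch 0.96 [0.25, -0.25] px
striker ref 0.86 [0.125, 0.125] px
marker ref 0.76 [0.25, 0.0] px
```

```bash
python3 -c "
from bench import r
print(r.hand_in(), r.sense()['time'])"
```

```text
the job is handed in; nothing more can be done
the job is handed in; nothing more can be done
```

The switch carriage is set at the click and the clamp lever is pressed down to its stop. I handed the job in at about 17 s, with the arm clear of everything; it gave no verdict.

- **Finding the click:** I pushed the flange about 69 mm towards the door with the shut fingertips. The push force was about 8.5 N of drag, then 12 N when the roller met the striker, then 15 to 16 N. It fell to about 12 N as the switch clicked over. I stopped about 8.5 mm past first touch, which is about 0.25 rad. That is past the 0.20 rad where it counts as clicked and well short of 0.38.
- **Clamping:** I backed off and pressed the clamp grip straight down until it met a firm stop, about 13 N with the fingertips 31 mm above the roof. During that press the tool also felt up to about 6 N along the slide, in the sense of pushing the carriage back from the door.
- **Last checks:** In the pictures the lever is level, with its grip end within about 1 px of the predicted spot. Comparing before and after clamping, the carriage did not move measurably against the striker or the marker pen. One pixel is about 2 mm there and the match was only moderate, so a shift under about 0.5 mm would not show. The marker and screwdriver are where they were. I did not check the tumbler and jar again, but the arm never went near them.

No check failed or disagreed. I inferred the lever angle from travel and force; I had no direct reading of it.

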